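Open the battery door of a bench scale with the release pin

TASK

The pastry scale needs new cells: its weighing pan is already off. Take the purple release pin from its block, push it into the recess of the battery door and hold the orange catch down with it while you push the door outwards until it is fully open against its stop, working by feel because the plastic catch breaks under a heavy hand. Then set the pin back upright, fully home in its block, and leave the load-cell cross, the pan and the other things on the bench alone.

Things in the scene. Friction and masses are not known exactly. Their poses are not given: they have to be found in the camera images.
- scale: Light grey bench scale, 280 x 220 mm, fixed on the bench, weighing pan off. Origin under its centre at bench level, z up, x from the front (sloping dark panel with display and keys) to the rear. The flat deck is 70 mm above the bench; a battery well (x 48 to 128, y -31 to 31 mm) in its rear half is covered by the dark grey sliding battery door.
- recess (a point): Centre of the mouth of the 9.5 mm square, light-framed recess in the battery door, level with the door's face 74 mm above the bench; moves with the door; axes as the scale's; at x 64, y 0 mm of the scale when shut. Walls go straight down to 18 mm below the face. In it sits the catch's orange button, 8.4 mm square, top 5 to 15 mm below the face: differs each time, not measured, must be felt.
- battery_door (a joint): Travel of the battery door in m: 0 shut, growing as it slides level along the scale's +x (to the rear, outwards); rubber stop at 0.046. Door 84 x 66 x 4 mm, at x 46 to 130 mm of the scale when shut, between two guides, about 2.5 N friction; stays where it is left. The catch locks it when shut and must be kept down over the first 26 mm; further out it runs free.
- catch (a joint): How far the spring catch in the door is pressed down, in m: 0 up, 0.0048 at its hard stop. It resists with about 2 N at first touch, 5 N at 4 mm, 5.6 N at 4.8 mm. The door is unlocked at 4 mm or more. Pushing the door before the catch is down only jams it. More than 10 N from the pin on the catch, or 25 N on door and catch together, breaks it.
- load_cross: Aluminium cross with four rubber caps on the deck in front of the battery door (x -75 to 27, y -82 to 82 mm of the scale, up to 93 mm above the bench); carries the weighing pan on the load cell and must not be pushed on. The pose is that of the scale's origin.
- pin_tool: Release pin, loose, 60 g, 101 mm long, standing upright in its block at the start. Origin at the point of the pin, z up along it to the handle. Steel pin 5 mm thick (round-ended) from z 0 to 45 mm, purple round collar 26 mm across from 45 to 50 mm, purple flat handle from 49 to 101 mm, 24 mm along x and 14 mm along y.
- pin_block: Wooden block, fixed, 75 x 55 x 60 mm high, origin under its centre. It stands left or right of the scale.
- pin_block_hole0 (a point): Centre of the mouth of the block's hole, in its top face 60 mm above the bench: 11 mm across, 52 mm deep, slightly countersunk. Fully home the pin's collar rests on the block, the point 45 mm below this point.
- cell_box: Loose open cardboard box, 75 x 55 x 35 mm, with two fresh blue cells standing in it (49 mm high). Origin under its centre. It stands on the other side of the scale from the block. Not to be moved.
- weighing_pan: The scale's loose stainless pan, 200 x 210 x 10 mm, lying on the bench. Origin under its centre. Not to be moved.
- palette_knife: Loose palette knife with black handle, 320 mm along its x, 34 mm wide, 16 mm high, lying on the bench. Not to be moved.
- pastry_rack: Loose wire rack, 200 x 300 mm, with yellow glazed squares, 50 mm high. Origin under its centre. Not to be moved.
Not all that is in view belongs to the job. There is more than one size of the pin_tool; the one meant has the size given above. What is shaped like the pin_block but turquoise is not meant.

How it is judged (in metres and radians):
On the way, in this order (a step that is already met when the one before it is completed fails the run):
1. the pin holds the catch down while the door is pushed past its lock (value of joint battery_door above 0.015 m and value of joint catch above 0.003 m and contact force between pin_tool and catch above 1 N), for 0.05 s.
2. the battery door is fully open (value of joint battery_door above 0.042 m), for 0.1 s.
At the end, for the whole second after the job is handed in: The battery door is open (more than 42 of 46 mm), the catch is up again (under 1 mm), and the pin stands at rest in its block: point within 8 mm sideways of the hole's centre, within 4 mm of fully home, tilted under 0.12 rad (value of joint battery_door above 0.042 m and value of joint catch below 0.001 m and horizontal distance between pin_tool and pin_block_hole0 below 0.008 m and z of pin_tool in the frame of pin_block below 0.019 m and angle between pin_tool's own z axis and vertical below 0.12 rad and linear speed of pin_tool below 0.02 m/s); the robot touches nothing.
It fails at once if the pin pressed the catch with more than 10 N, or the door and catch together with more than 25 N (contact force between pin_tool and battery_door above 25 N or contact force between pin_tool and catch above 10 N).
It fails at once if the hand or arm pushed on the door or catch (contact force between any of the fingers, the arm and battery_door above 2 N).
It fails at once if the load-cell cross was pushed on (contact force between anything else and load_cross above 2 N).
It fails at once if a bystander was moved more than 15 mm (distance of any of cell_box, weighing_pan, palette_knife, pastry_rack from where it was at the start of the episode above 0.015 m).
It also fails if it takes over 67 s, if anything falls off the work surface, if the arm or the gripper's body presses on something with over 40 N, if the wrist force passes 120 N, or if a joint passes its speed limit or range.

ROBOT

A 6-joint arm with a two-finger parallel gripper is mounted at the origin on the work surface. World frame = base frame: x ahead of the robot, y to its left, z up, the work surface at z = 0. Lengths are in mm, angles in degrees, forces in N, time in s.
With the tool pointing down it reaches from about 300 to 850 mm from the base axis. Payload 4.2 kg.
Tool frame: the origin (TCP) lies midway between the tips of the shut fingers; the grasp point (between the pads) lies 19 mm behind it; z points along the fingers, y is the direction in which the jaws open and shut (so a half turn about z gives the same grasp; the last joint's range is limited). The gripper opens to 91 mm and grips with 3 to 60 N. Pads are 32 mm wide; open, the fingers measure 118 mm over their backs; the gripper's body (76 mm by 178 mm) begins 60 mm behind the grasp point.
Start: joints at [-69.213, 18.312, 89.639, -0, 72.044, -1.146], TCP at [214.779, -533.401, 179.876] pointing down, gripper open.
Joint ranges: [-177.97, 177.97], [-48.28, 115.42], [12.27, 149.76], [-77.06, 257.06], [2.81, 150.46], [-146.56, 146.56]. Speed limits (degrees/s): [147.25, 147.25, 180, 180, 180, 180].

INTERFACE

Orientations are given as [roll, pitch, yaw] about the fixed x, y, z axes, in that order (R = Rz(yaw) Ry(pitch) Rx(roll)).
In Python, from workcell import env gives the robot as it stands.
- The arm moves only by the shell command python3 -m jog 'ROWS' [FORCE]. ROWS is JSON, a list of rows, each an object of numbers: "dx", "dy", "dz": the shift along the world's x, y, z in m; "wx", "wy", "wz": the turn, a rotation vector about the world's x, y, z in rad; "grip": the gripper's target within -1 to 1 (shut at 1, half-way at 0, fully open at -1). In form: [{"dx": .., "dy": .., "dz": .., "wx": .., "wy": .., "wz": .., "grip": ..}, ...]. A call has 1 to 10 rows; each row shifts and turns the commanded pose from where the row before left it; what a row does not reach is not made up. A row lasts 1/10 s, in which the tool goes at most 50 mm and 8.59 degrees, less where a joint would pass 70% of its speed; a pose out of reach is approached as far as the arm can. A call with a gripper value outside its range is refused whole. The fingers move at their own pace and stop on an object; FORCE is the grip in N (left out, the last holds). Time passes only in rows, so rows that do not move let the fingers close. It gives the time, the measured TCP pose, the force and the opening at its end, in the units of the state.
- env.state(): the state, without advancing time (a new reading comes with each control period).
- env.grab_frame(name): name is "scene" or "top"; returns the picture (384x512x3 uint8, red, green, blue); there is no depth.
- env.get_calibration(name): a dict with "fx", "fy", "cx", "cy" (pixels), "R" (3x3) and "t" (3): a world point X has camera coordinates R X + t. Camera axes: x right, y down, z forward; pixel columns grow to the right and rows downward; lengths in mm; the calibration is good to about 2 mm. A picture is of the moment at which its call begins. get_calibration takes no time and is no camera call.
- env.job_done(): hands the job in, once; it reports no verdict.
The state is a dict: "time_s": time; "qpos": joint angles; "qvel": joint speeds; "effort": joint torques, N m; "ee_pos": TCP position; "ee_rot": TCP orientation; "force": force on the tool from outside, world axes, zero at the start; "torque": the same for the moment, N m; "gripper_width": finger opening in mm.
Only numpy, scipy, OpenCV 4.12 (cv2) and the standard library are available. Lean on these libraries where they do the work, as an engineer would, in place of code of your own. Each camera call takes 0.05 s, during which the arm holds its last target. There are 200 camera calls.

## Working session

There is one attempt and no reset: what is moved stays moved. The work goes in short steps, Python scripts to look and compute and a shell command to move; the robot and the scene stay as the last step left them, time stands still between calls to the robot, and variables do not carry over. Pictures are saved under pics/ and viewed, about 8 in all and at most 12, crops included, and the job is handed in when it is done.

```bash
mkdir -p pics; ls; python3 - <<'E'
from workcell import env
import cv2,json
for n in("scene","top"):
    im=env.grab_frame(n); cv2.imwrite(f"pics/{n}0.png",cv2.cvtColor(im,cv2.COLOR_RGB2BGR))
    c=env.get_calibration(n); print(n,{k:(v.tolist() if hasattr(v,'tolist') else v) for k,v in c.items()})
print(env.state())
E
```

```text
pics
scene {'fx': 483.6347462106878, 'fy': 483.6347462106878, 'cx': 261.9295648841375, 'cy': 187.0074688435515, 'R': [[0.6225294344207762, 0.7824464857764599, -0.015316663338219906], [0.5771142182090754, -0.4722062680541698, -0.6663035491060222], [-0.5285794948923728, 0.4059541073895196, -0.7455232929110281]], 't': [-290.4002071245075, -277.3454345701395, 1885.866713655737]}
top {'fx': 486.617655761609, 'fy': 486.617655761609, 'cx': 258.4362533926241, 'cy': 196.67012046832042, 'R': [[0.01968052560558387, -0.9997943594310231, -0.004890374402680873], [-0.9818627267130995, -0.01840455638654494, -0.188697795948262], [0.18856898685469306, 0.008515348150541183, -0.9820230272465456]], 't': [-55.85427210268739, 527.4639978620509, 1688.4142596419558]}
{'time_s': 0.1, 'qpos': array([-6.92149175e+01,  1.83476249e+01,  8.96998659e+01, -1.40725071e-03,
        7.20428456e+01, -1.14473767e+00]), 'qvel': array([-0.04066807, -0.1378249 , -0.15094423, -0.04327399,  0.00810329,
        0.04266061]), 'effort': array([-2.39749204e-05, -4.13332987e+01, -2.32509917e+01,  7.28518981e-02,
        4.21673153e-02, -5.08384767e-05]), 'ee_pos': array([ 214.57045388, -532.92155653,  179.10488122]), 'ee_rot': array([-1.79909655e+02, -4.67002669e-04,  2.19302547e+01]), 'force': array([-0.17673548,  1.24350021,  0.2000622 ]), 'torque': array([-0.02866942, -0.00909792, -0.05944149]), 'gripper_width': 91.24384786679632}
```

View pics/scene0.png

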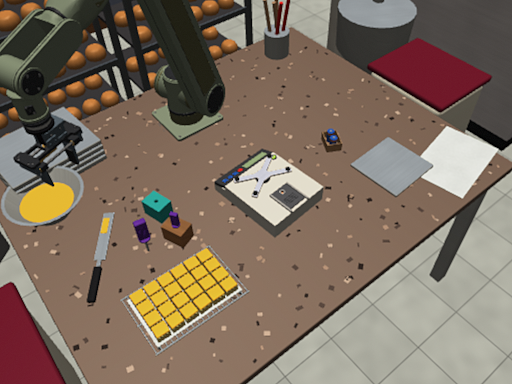

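View pics/top0.png

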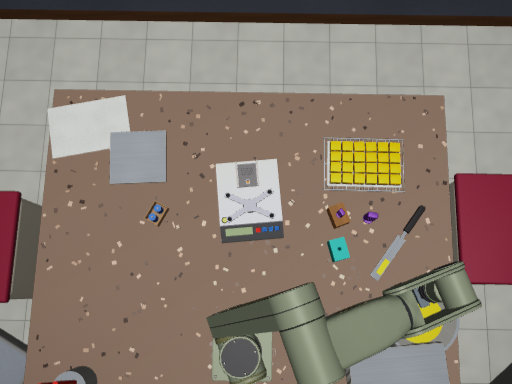

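The scene view shows the wooden block at (177,232) with a purple pin in it at (175,218), a second purple tool on the bench at (142,231) and the turquoise block at (157,206). The scale is at (270,190) with its door at (290,196). In the top view the block is at (339,215), the other purple tool at (371,217) and the door at (247,175).

Pin candidates are the one in the wooden block and the loose one on the bench. The description says it stands upright in the block, so the first fits. I'll confirm it in an enlarged crop.

```bash
python3 - <<'E'
import cv2,numpy as np
s=cv2.imread("pics/scene0.png");t=cv2.imread("pics/top0.png")
r=lambda im,x,y,w,h,f:cv2.resize(im[y:y+h,x:x+w],None,fx=f,fy=f,interpolation=cv2.INTER_CUBIC)
a=np.hstack([r(s,130,180,80,60,5),r(s,210,145,133,100,3)[:300,:399]])
b=np.hstack([r(t,315,195,80,60,5),r(t,205,150,100,100,3)[:300]])
W=max(a.shape[1],b.shape[1]);p=lambda i:cv2.copyMakeBorder(i,0,0,0,W-i.shape[1],0)
o=np.vstack([p(a),p(b)]);print(o.shape);cv2.imwrite("pics/crop1.png",o)
E
```

```text
(600, 799, 3)
```

View pics/crop1.png

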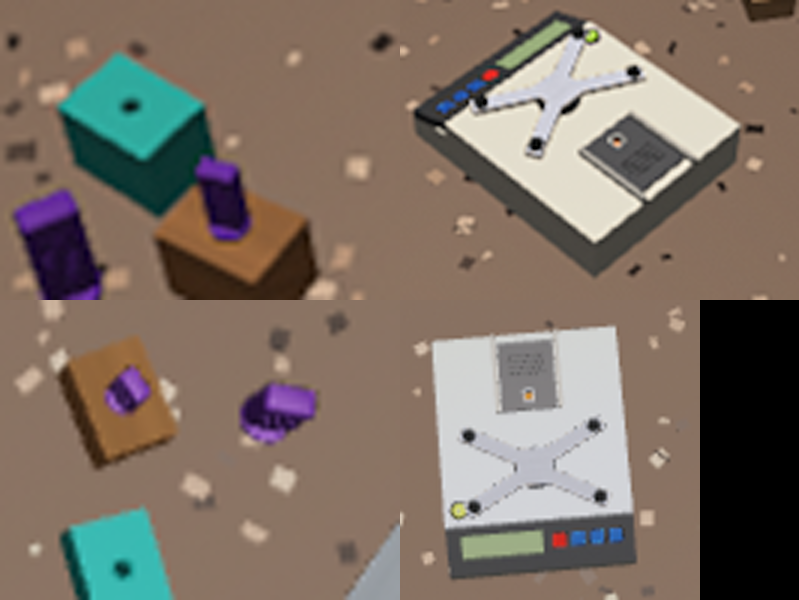

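The pin in the wooden block (crop top 125,390) stands upright and is the smaller one. The loose tool on the bench is larger and so is the wrong size, and the turquoise block is not meant. Next I measure the scale, recess, block and handle.

```bash
cat > h.py <<'E'
import cv2,numpy as np
from workcell import env
def ray(n,px):
    c=env.get_calibration(n);R=np.array(c["R"]);t=np.array(c["t"])
    d=np.array([(px[0]-c["cx"])/c["fx"],(px[1]-c["cy"])/c["fy"],1.])
    return -R.T@t, R.T@d
def onz(n,px,z):
    o,d=ray(n,px);return (o+d*(z-o[2])/d[2])
def cross(p1,p2):
    (a,u),(b,v)=ray("scene",p1),ray("top",p2)
    s=np.linalg.lstsq(np.c_[u,-v],b-a,rcond=None)[0];P,Q=a+u*s[0],b+v*s[1]
    return (P+Q)/2,np.linalg.norm(P-Q)
def proj(n,X):
    c=env.get_calibration(n);p=np.array(c["R"])@X+np.array(c["t"]);return np.array([p[0]/p[2]*c["fx"]+c["cx"],p[1]/p[2]*c["fy"]+c["cy"]])
def blob(im,lo,hi,roi):
    x,y,w,h=roi;m=np.zeros(im.shape[:2],np.uint8)
    m[y:y+h,x:x+w]=cv2.inRange(cv2.cvtColor(im,cv2.COLOR_BGR2HSV),np.array(lo),np.array(hi))[y:y+h,x:x+w]
    cs=cv2.findContours(m,0,2)[0];c=max(cs,key=cv2.contourArea);return c,m
E
python3 - <<'E'
from h import *
np.set_printoptions(precision=1,suppress=True)
s=cv2.imread("pics/scene0.png");t=cv2.imread("pics/top0.png")
print("recess x2",cross((282.3,191.7),(248,181.7)), onz("top",(248,181.7),74),onz("scene",(282.3,191.7),74))
def rect(n,c,z):
    P=np.array([onz(n,p,z)[:2] for p in c[:,0]],np.float32);r=cv2.minAreaRect(P);print(n,r,cv2.boxPoints(r).ravel())
for n,im,roi in(("scene",s,(205,140,130,100)),("top",t,(205,150,90,80))):
    c,m=blob(im,(0,0,175),(180,60,255),roi);print("deck",cv2.contourArea(c));rect(n,c,70)
c,m=blob(t,(3,90,80),(18,220,200),(322,200,32,32));print("block");rect("top",c,60)
c,m=blob(s,(3,100,95),(18,220,220),(158,210,40,30));rect("scene",c,60)
for n,im,roi in(("scene",s,(160,205,30,30)),("top",t,(325,200,30,30))):
    c,m=blob(im,(125,80,30),(150,255,255),roi);print("pin",cv2.contourArea(c),cv2.boundingRect(c));
    v=im[:,:,:].max(2);print(np.where(m>0,v,0)[roi[1]:roi[1]+roi[3],roi[0]:roi[0]+roi[2]][:, 5:28])
print("orange",[ (np.argwhere(m>0).mean(0)[::-1]) for im,roi in((s,(270,180,25,25)),(t,(240,172,16,18))) for c,m in [blob(im,(5,70,120),(25,255,255),roi)]])
E
```

```text
recess x2 (array([579. ,  -7. ,  67.8]), np.float64(1.5780055999266498)) [577.2  -7.9  74. ] [583.4  -9.9  74. ]
deck 2786.0
scene ((543.5188598632812, -13.160675048828125), (226.4368438720703, 220.9791717529297), 5.928034782409668) [ 419.5   85.   442.3 -134.8  667.5 -111.4  644.7  108.4]
deck 3741.5
top ((543.1304931640625, -9.495628356933594), (223.71188354492188, 220.64370727539062), 5.992744445800781) [ 420.4   88.5  443.4 -130.9  665.9 -107.5  642.9  111.9]
block
top ((468.4981689453125, -331.5070495605469), (80.56509399414062, 57.052310943603516), 21.292387008666992) [ 420.6 -319.6  441.3 -372.7  516.4 -343.5  495.7 -290.3]
scene ((472.58489990234375, -334.9496765136719), (77.50216674804688, 56.19057846069336), 22.422609329223633) [ 426.  -323.8  447.5 -375.7  519.1 -346.1  497.7 -294.2]
pin 100.0 (169, 211, 11, 17)
[[  0   0   0   0   0   0   0   0   0   0   0   0   0   0   0   0   0   0
    0   0   0   0   0]
 [  0   0   0   0   0   0   0   0   0   0   0   0   0   0   0   0   0   0
    0   0   0   0   0]
 [  0   0   0   0   0   0   0   0   0   0   0   0   0   0   0   0   0  
[... 4936 characters left out ...]
   0   0   0   0   0   0   0   0   0   0
    0   0   0   0   0]
 [  0   0   0   0   0   0   0   0   0   0   0   0   0   0   0   0   0   0
    0   0   0   0   0]
 [  0   0   0   0   0   0   0   0   0   0   0   0   0   0   0   0   0   0
    0   0   0   0   0]
 [  0   0   0   0   0   0   0   0   0   0   0   0   0   0   0   0   0   0
    0   0   0   0   0]
 [  0   0   0   0   0   0   0   0   0   0   0   0   0   0   0   0   0   0
    0   0   0   0   0]
 [  0   0   0   0   0   0   0   0   0   0   0   0   0   0   0   0   0   0
    0   0   0   0   0]
 [  0   0   0   0   0   0   0   0   0   0   0   0   0   0   0   0   0   0
    0   0   0   0   0]]
orange [array([281.8, 192.4]), array([247.5, 181.5])]
```

```bash
python3 - <<'E'
from h import *
np.set_printoptions(precision=1,suppress=True)
print("handle top",cross((173.3,213.6),(341.8,211.5)),onz("scene",(173.3,213.6),116),onz("top",(341.8,211.5),116))
print("orange",cross((281.8,192.4),(247.5,181.5)))
print("collar near scene front edge?",onz("scene",(175.7,226.3),65))
c,s=np.cos(np.radians(22)),np.sin(np.radians(22))
for n in("scene","top"):
  for z in (116,65):
    print(n,z,[proj(n,np.array([470.5+c*a-s*b,-333.2+s*a+c*b,z])) for a,b in((12,7),(12,-7),(-12,-7),(-12,7),(0,0))])
im=cv2.imread("pics/scene0.png")
for n,roi in(("scene",(130,215,25,32)),("top",(360,205,22,22))):
    im=cv2.imread(f"pics/{n}0.png");k,m=blob(im,(125,80,30),(150,255,255),roi);print("big",n,cv2.boundingRect(k))
E
```

```text
handle top (array([ 470.4, -333. ,  110.1]), np.float64(0.8067706336999708)) [ 474.8 -335.2  116. ] [ 469.6 -331.7  116. ]
orange (array([579.2,  -6.8,  65. ]), np.float64(2.2743291838842596))
collar near scene front edge? [ 481.1 -339.7   65. ]
scene 116 [array([177.8, 212.3]), array([175. , 215.6]), array([168.4, 212.5]), array([171.2, 209.2]), array([173.1, 212.4])]
scene 65 [array([180.3, 222.9]), array([177.5, 226.2]), array([171.1, 223.1]), array([173.8, 219.9]), array([175.7, 223. ])]
top 116 [array([339. , 208.7]), array([342.8, 207.3]), array([345.5, 213.8]), array([341.7, 215.2]), array([342.2, 211.2])]
top 65 [array([336.7, 211.1]), array([340.4, 209.7]), array([343., 216.]), array([339.3, 217.4]), array([339.9, 213.6])]
big scene (133, 218, 17, 25)
big top (363, 212, 15, 12)
```

```bash
python3 -m jog '[{"dx":0.0256,"dy":0.02,"grip":-1},{"dx":0.0256,"dy":0.02},{"dx":0.0256,"dy":0.02},{"dx":0.0256,"dy":0.02},{"dx":0.0256,"dy":0.02},{"dx":0.0256,"dy":0.02},{"dx":0.0256,"dy":0.02},{"dx":0.0256,"dy":0.02},{"dx":0.0256,"dy":0.02},{"dx":0.0256,"dy":0.02}]' 40; python3 -m jog '[{"dz":-0.01},{"dz":-0.01},{"dz":-0.01},{"dz":0}]'
python3 - <<'E'
from h import *
im=[cv2.cvtColor(env.grab_frame(n),cv2.COLOR_RGB2BGR) for n in("scene","top")]
r=lambda im,x,y,w,h,f:cv2.resize(im[y:y+h,x:x+w],None,fx=f,fy=f,interpolation=cv2.INTER_CUBIC)
cv2.imwrite("pics/c2.png",np.hstack([r(im[0],130,165,80,80,5),r(im[1],300,170,80,80,5)]))
E
```

```text
invalid input
invalid input
```

View pics/c2.png

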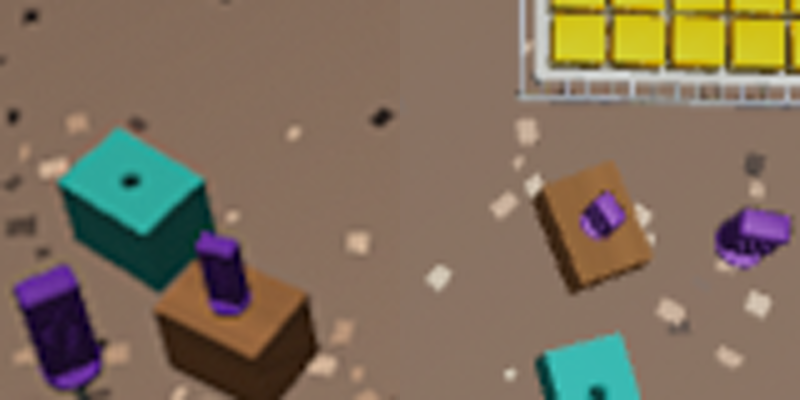

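Picture 4: the arm has not moved because rows need all their keys. It is an unobstructed view of the pin, and the handle seems turned more than the block. I'll check its yaw numerically.

```bash
python3 - <<'E'
from h import *
np.set_printoptions(precision=1,suppress=True)
for n,a,b in(("scene",(170.3,211),(177,213.8)),("scene",(169,214.5),(175.5,216.5)),("scene",(170.3,211),(169,214.5)),("top",(341,208.4),(345.2,212.6)),("top",(341,208.4),(338.6,211))):
    d=(onz(n,b,116)-onz(n,a,116))[:2];print(n,d,np.linalg.norm(d),np.degrees(np.arctan2(d[1],d[0])))
im=cv2.imread("pics/top0.png");hsv=cv2.cvtColor(im,cv2.COLOR_BGR2HSV)
for n,lo in(("top",140),("scene",115)):
    im=cv2.imread(f"pics/{n}0.png");roi=(325,200,30,30) if n=="top" else (160,205,30,14)
    x,y,w,h=roi;k=cv2.resize(im[y:y+h,x:x+w],None,fx=8,fy=8,interpolation=cv2.INTER_CUBIC);c,m=blob(k,(125,60,lo),(155,255,255),(0,0,w*8,h*8))
    P=np.array([onz(n,((p[0]+.5)/8-.5+x,(p[1]+.5)/8-.5+y),116)[:2] for p in c[:,0]],np.float32);print(n,cv2.minAreaRect(P))
E
```

```text
scene [21.5  9.7] 23.559767148734544 24.331762251909897
scene [18.4 10.8] 21.332144034988737 30.453481779722043
scene [ 8.9 -9.8] 13.255641591337216 -47.81601233296986
top [-14.3 -14.1] 20.070196042685804 -135.24991226480498
top [-9.2  8.3] 12.349616497395916 137.81853695000157
top ((470.056640625, -331.3387756347656), (21.29129409790039, 12.116559982299805), 34.2113151550293)
scene ((473.345947265625, -335.73504638671875), (22.5673828125, 13.743946075439453), 36.57639694213867)
```

```bash
python3 -m jog '[{"dx":0.0256,"dy":0.02,"dz":0,"wx":0,"wy":0,"wz":0,"grip":-1},{"dx":0.0256,"dy":0.02,"dz":0,"wx":0,"wy":0,"wz":0,"grip":-1},{"dx":0.0256,"dy":0.02,"dz":0,"wx":0,"wy":0,"wz":0,"grip":-1},{"dx":0.0256,"dy":0.02,"dz":0,"wx":0,"wy":0,"wz":0,"grip":-1},{"dx":0.0256,"dy":0.02,"dz":0,"wx":0,"wy":0,"wz":0,"grip":-1},{"dx":0.0256,"dy":0.02,"dz":0,"wx":0,"wy":0,"wz":0,"grip":-1},{"dx":0.0256,"dy":0.02,"dz":0,"wx":0,"wy":0,"wz":0,"grip":-1},{"dx":0.0256,"dy":0.02,"dz":0,"wx":0,"wy":0,"wz":0,"grip":-1},{"dx":0.0256,"dy":0.02,"dz":0,"wx":0,"wy":0,"wz":0,"grip":-1},{"dx":0.0256,"dy":0.02,"dz":0,"wx":0,"wy":0,"wz":0,"grip":-1}]' 40
```

```text
time_s: 1.2
ee_pos: [471.6, -332.4, 179.7]
ee_rot: [-180.0, 0.0, 21.9]
force: [0.8, -0.2, 1.0]
gripper_width: 90.9
```

```bash
python3 -m jog '[{"dx":0,"dy":-0.001,"dz":0,"wx":0,"wy":0,"wz":0.113,"grip":-1},{"dx":0,"dy":0,"dz":0,"wx":0,"wy":0,"wz":0.113,"grip":-1},{"dx":0,"dy":0,"dz":-0.02,"wx":0,"wy":0,"wz":0,"grip":-1},{"dx":0,"dy":0,"dz":-0.02,"wx":0,"wy":0,"wz":0,"grip":-1},{"dx":0,"dy":0,"dz":-0.02,"wx":0,"wy":0,"wz":0,"grip":-1},{"dx":0,"dy":0,"dz":-0.02,"wx":0,"wy":0,"wz":0,"grip":-1},{"dx":0,"dy":0,"dz":-0.02,"wx":0,"wy":0,"wz":0,"grip":-1},{"dx":0,"dy":0,"dz":-0.003,"wx":0,"wy":0,"wz":0,"grip":-1},{"dx":0,"dy":0,"dz":0,"wx":0,"wy":0,"wz":0,"grip":-1}]' 40
```

```text
time_s: 2.1
ee_pos: [470.5, -334.2, 76.5]
ee_rot: [-179.9, 0.0, 34.9]
force: [0.3, -0.9, 0.3]
gripper_width: 91.1
```

```bash
python3 -m jog '[{"dx":0,"dy":0,"dz":0,"wx":0,"wy":0,"wz":0,"grip":1},{"dx":0,"dy":0,"dz":0,"wx":0,"wy":0,"wz":0,"grip":1},{"dx":0,"dy":0,"dz":0,"wx":0,"wy":0,"wz":0,"grip":1},{"dx":0,"dy":0,"dz":0,"wx":0,"wy":0,"wz":0,"grip":1},{"dx":0,"dy":0,"dz":0,"wx":0,"wy":0,"wz":0,"grip":1},{"dx":0,"dy":0,"dz":0,"wx":0,"wy":0,"wz":0,"grip":1},{"dx":0,"dy":0,"dz":0,"wx":0,"wy":0,"wz":0,"grip":1},{"dx":0,"dy":0,"dz":0,"wx":0,"wy":0,"wz":0,"grip":1},{"dx":0,"dy":0,"dz":0,"wx":0,"wy":0,"wz":0,"grip":1},{"dx":0,"dy":0,"dz":0,"wx":0,"wy":0,"wz":0,"grip":1}]' 40
```

```text
time_s: 3.1
ee_pos: [470.8, -334.4, 76.9]
ee_rot: [180.0, 0.0, 34.9]
force: [0.7, 0.3, 0.0]
gripper_width: 13.9
```

```bash
python3 -m jog '[{"dx":0,"dy":0,"dz":0.01,"wx":0,"wy":0,"wz":0,"grip":1},{"dx":0,"dy":0,"dz":0.015,"wx":0,"wy":0,"wz":0,"grip":1},{"dx":0,"dy":0,"dz":0.02,"wx":0,"wy":0,"wz":0,"grip":1},{"dx":0,"dy":0,"dz":0.02,"wx":0,"wy":0,"wz":0,"grip":1},{"dx":0,"dy":0,"dz":0.02,"wx":0,"wy":0,"wz":0,"grip":1},{"dx":0,"dy":0,"dz":0.015,"wx":0,"wy":0,"wz":0,"grip":1},{"dx":0,"dy":0,"dz":0,"wx":0,"wy":0,"wz":0,"grip":1}]' 40
```

```text
time_s: 3.8
ee_pos: [472.1, -335.3, 179.8]
ee_rot: [179.7, -0.1, 34.9]
force: [0.5, 0.1, -0.8]
gripper_width: 13.2
```

```bash
python3 -m jog '[{"dx":0.0108,"dy":0.0327,"dz":0,"wx":0,"wy":0,"wz":0,"grip":1},{"dx":0.0108,"dy":0.0327,"dz":0,"wx":0,"wy":0,"wz":0,"grip":1},{"dx":0.0108,"dy":0.0327,"dz":0,"wx":0,"wy":0,"wz":0,"grip":1},{"dx":0.0108,"dy":0.0327,"dz":0,"wx":0,"wy":0,"wz":0,"grip":1},{"dx":0.0108,"dy":0.0327,"dz":0,"wx":0,"wy":0,"wz":0,"grip":1},{"dx":0.0108,"dy":0.0327,"dz":0,"wx":0,"wy":0,"wz":0,"grip":1},{"dx":0.0108,"dy":0.0327,"dz":0,"wx":0,"wy":0,"wz":0,"grip":1},{"dx":0.0108,"dy":0.0327,"dz":0,"wx":0,"wy":0,"wz":0,"grip":1},{"dx":0.0108,"dy":0.0327,"dz":0,"wx":0,"wy":0,"wz":0,"grip":1},{"dx":0.0108,"dy":0.0327,"dz":0,"wx":0,"wy":0,"wz":0,"grip":1}]' 40; python3 -m jog '[{"dx":0,"dy":0,"dz":-0.02,"wx":0,"wy":0,"wz":0,"grip":1},{"dx":0,"dy":0,"dz":-0.01,"wx":0,"wy":0,"wz":0,"grip":1},{"dx":0,"dy":0,"dz":0,"wx":0,"wy":0,"wz":0,"grip":1}]'
python3 - <<'E'
from h import *
im=[cv2.cvtColor(env.grab_frame(n),cv2.COLOR_RGB2BGR) for n in("scene","top")]
cv2.imwrite("pics/s3.png",im[0]);cv2.imwrite("pics/t3.png",im[1])
r=lambda im,x,y,w,h,f:cv2.resize(im[y:y+h,x:x+w],None,fx=f,fy=f,interpolation=cv2.INTER_CUBIC)
cv2.imwrite("pics/c3.png",np.hstack([r(im[0],255,150,50,60,8),r(im[1],225,150,50,60,8)]))
E
```

```text
time_s: 4.8
ee_pos: [578.5, -6.0, 176.1]
ee_rot: [-180.0, 0.1, 34.9]
force: [0.0, -0.8, -1.0]
gripper_width: 13.4
time_s: 5.1
ee_pos: [576.9, -7.6, 144.6]
ee_rot: [-179.8, 0.3, 34.9]
force: [0.1, 0.1, -0.8]
gripper_width: 13.4
```

View pics/c3.png

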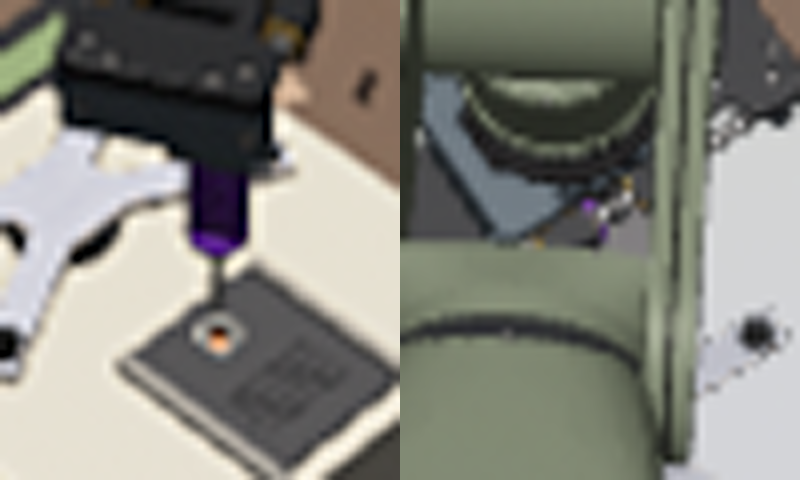

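Picture 5: the pin hangs vertically with its tip at scene (282.1,187.9), just above the recess frame at (282.3,192.1). The top view is blocked by the arm. I compare the two points on their own planes.

```bash
python3 - <<'E'
from h import *
np.set_printoptions(precision=2,suppress=True)
im=cv2.imread("pics/s3.png");k=cv2.resize(im[185:200,272:293],None,fx=8,fy=8,interpolation=cv2.INTER_CUBIC)
g=cv2.cvtColor(k,cv2.COLOR_BGR2GRAY)
print(cv2.cvtColor(im,cv2.COLOR_BGR2GRAY)[182:199,274:291])
for tip in((282.1,187.4),(282.1,188.0)):
    print(onz("scene",tip,82.7)[:2]-onz("scene",(282.2,192.1),74)[:2])
print(env.state()["ee_pos"])
E
```

```text
[[225 225 225 227 233 229 199 111  67 169 238 238 191 189 217 227 229]
 [225 225 225 225 228 234 239 152 103 226 231 165 115 132 182 213 225]
 [225 225 225 225 226 231 223 131  89 175 150  80  63  76 123 164 194]
 [225 225 225 225 227 233 216 124  61  81  80  83  86  78  70  94 136]
 [224 225 226 226 231 240 215 118  50  79  88  87  88  88  84  70  75]
 [225 225 227 232 223 198 155  80  58  83  88  88  88  89  89  89  74]
 [226 228 233 225 165  93  68  56  59  80  87  88  89  89  88  89  89]
 [229 236 227 167  95  72  95 124 141 127  95  84  87  88  89  88  88]
 [230 204 155  98  73 118 138 129 128 143 129  96  85  87  88  88  88]
 [180 112  72  80  77 173 162  73  24  92 147 122  85  88  88  89  88]
 [ 94  76  83  85  82 146 154 153 161 148 141 111  84  87  88  89  90]
 [ 78  85  87  87  85  80 118 168 200 174 110  82  86  88  89  91  86]
 [ 83  87  89  88  87  86  80  95 129 110  81  86  89  89  90  87  74]
 [ 80  84  87  87  88  88  85  84  83  85  86  88  89  88  75  69  76]
 [110  86  83  87  87  88  88  87  88  87  89  90  86  80  71  70  75]
 [170 134  93  82  86  88  88  88  88  89  90  86  78  81  85  81  74]
 [156 174 149 102  81  85  87  89  89  91  81  69  78  85  79  80  85]]
[-9.46  7.38]
[-7.53  5.75]
[578.5   -8.03 146.7 ]
```

```bash
python3 - <<'E'
from h import *
np.set_printoptions(precision=2,suppress=True)
R=onz("scene",(282.2,191.4),74)[:2]
for tip in((281.7,188.5),(281.8,188.9)):
    print(onz("scene",tip,85)[:2]-R)
s=[]
E
python3 -m jog '[{"dx":0,"dy":0,"dz":-0.003,"wx":0,"wy":0,"wz":0,"grip":1},{"dx":0,"dy":0,"dz":-0.003,"wx":0,"wy":0,"wz":0,"grip":1},{"dx":0,"dy":0,"dz":-0.002,"wx":0,"wy":0,"wz":0,"grip":1},{"dx":0,"dy":0,"dz":0,"wx":0,"wy":0,"wz":0,"grip":1},{"dx":0,"dy":0,"dz":0,"wx":0,"wy":0,"wz":0,"grip":1}]'
python3 - <<'E'
from h import *
im=cv2.cvtColor(env.grab_frame("scene"),cv2.COLOR_RGB2BGR);cv2.imwrite("pics/s4.png",im)
print(cv2.cvtColor(im,cv2.COLOR_BGR2GRAY)[182:199,274:291]);print(env.state()["ee_pos"],env.state()["force"])
E
```

```text
[-2.95  0.21]
[-1.47 -0.62]
time_s: 5.7
ee_pos: [578.8, -7.5, 139.0]
ee_rot: [180.0, -0.0, 34.9]
force: [-0.5, 0.3, 0.4]
gripper_width: 13.3
[[225 225 226 231 217 144  70  63  75  69  47  69 154 201 219 228 229]
 [225 225 225 228 234 220 164 105  55 125 124  97 108 137 183 213 225]
 [225 225 225 226 228 234 235 163  52 123 138  95  69  77 122 163 195]
 [225 225 225 225 226 231 245 186  62  68  85  86  87  79  70  94 137]
 [225 225 225 226 230 237 233 155  53  72  89  88  89  89  84  71  75]
 [225 225 227 233 223 196 158  93  42  73  90  89  87  89  88  87  76]
 [225 227 233 226 166  93  73  65  47  74  89  88  88  89  88  89  88]
 [229 236 227 168  95  72  98 103  86 103  99  85  87  88  89  88  88]
 [230 205 155  97  73 117 142 108  70 125 131  96  87  88  87  88  88]
 [180 112  71  79  78 173 163  74  28  95 149 123  84  87  88  88  89]
 [ 96  77  83  86  82 147 154 154 161 149 142 111  84  88  88  89  90]
 [ 78  85  87  88  86  79 117 169 199 174 109  82  86  88  90  89  86]
 [ 84  87  89  88  88  86  81  95 129 109  81  86  88  89  90  86  74]
 [ 80  86  87  88  88  88  87  84  82  85  86  89  89  88  74  69  76]
 [110  86  83  87  87  88  88  87  88  87  89  89  86  80  71  69  74]
 [170 133  94  82  86  87  88  89  89  89  90  86  79  79  85  80  75]
 [157 174 149 103  80  84  87  89  89  90  82  70  78  86  80  82  86]]
[578.85935309  -7.42579475 139.00633806] [-0.39962513 -0.18056473 -1.45902251]
```

```bash
python3 -m jog '[{"dx":0.001,"dy":-0.0003,"dz":0,"wx":0,"wy":0,"wz":0,"grip":1},{"dx":0,"dy":0,"dz":-0.001,"wx":0,"wy":0,"wz":0,"grip":1},{"dx":0,"dy":0,"dz":-0.001,"wx":0,"wy":0,"wz":0,"grip":1},{"dx":0,"dy":0,"dz":-0.001,"wx":0,"wy":0,"wz":0,"grip":1},{"dx":0,"dy":0,"dz":0,"wx":0,"wy":0,"wz":0,"grip":1}]' 50;for i in 1;do python3 -m jog '[{"dx":0,"dy":0,"dz":-0.0005,"wx":0,"wy":0,"wz":0,"grip":1},{"dx":0,"dy":0,"dz":0,"wx":0,"wy":0,"wz":0,"grip":1}]';done; python3 -m jog '[{"dx":0,"dy":0,"dz":-0.0005,"wx":0,"wy":0,"wz":0,"grip":1},{"dx":0,"dy":0,"dz":0,"wx":0,"wy":0,"wz":0,"grip":1}]'
```

```text
time_s: 6.25
ee_pos: [579.6, -7.7, 135.6]
ee_rot: [-180.0, 0.0, 34.9]
force: [-0.4, -0.1, -0.9]
gripper_width: 13.1
time_s: 6.45
ee_pos: [579.8, -7.7, 135.3]
ee_rot: [180.0, 0.0, 34.9]
force: [-0.1, -1.0, -1.2]
gripper_width: 13.0
time_s: 6.65
ee_pos: [579.7, -7.7, 134.8]
ee_rot: [180.0, 0.0, 34.9]
force: [-0.4, 0.4, -1.3]
gripper_width: 13.1
```

```bash
python3 -m jog '[{"dx":0,"dy":0,"dz":-0.0005,"wx":0,"wy":0,"wz":0,"grip":1},{"dx":0,"dy":0,"dz":-0.0005,"wx":0,"wy":0,"wz":0,"grip":1},{"dx":0,"dy":0,"dz":0,"wx":0,"wy":0,"wz":0,"grip":1}]'; python3 -m jog '[{"dx":0,"dy":0,"dz":-0.0005,"wx":0,"wy":0,"wz":0,"grip":1},{"dx":0,"dy":0,"dz":-0.0005,"wx":0,"wy":0,"wz":0,"grip":1},{"dx":0,"dy":0,"dz":0,"wx":0,"wy":0,"wz":0,"grip":1}]'; python3 -m jog '[{"dx":0,"dy":0,"dz":-0.0005,"wx":0,"wy":0,"wz":0,"grip":1},{"dx":0,"dy":0,"dz":-0.0005,"wx":0,"wy":0,"wz":0,"grip":1},{"dx":0,"dy":0,"dz":0,"wx":0,"wy":0,"wz":0,"grip":1}]'
```

```text
time_s: 6.95
ee_pos: [579.7, -7.7, 133.8]
ee_rot: [-180.0, 0.0, 34.9]
force: [0.6, -0.4, -1.1]
gripper_width: 13.3
time_s: 7.25
ee_pos: [579.7, -7.7, 132.8]
ee_rot: [-180.0, 0.0, 34.9]
force: [0.0, 0.3, -0.4]
gripper_width: 13.3
time_s: 7.55
ee_pos: [579.7, -7.7, 131.8]
ee_rot: [180.0, 0.0, 34.9]
force: [-0.1, 0.5, -0.5]
gripper_width: 12.8
```

The tip is about 4 mm inside the recess with no force, so it is clear of the rim. I continue down, feeling for the button.

```bash
python3 -m jog '[{"dx":0,"dy":0,"dz":-0.0005,"wx":0,"wy":0,"wz":0,"grip":1},{"dx":0,"dy":0,"dz":-0.0005,"wx":0,"wy":0,"wz":0,"grip":1},{"dx":0,"dy":0,"dz":0,"wx":0,"wy":0,"wz":0,"grip":1}]'; python3 -m jog '[{"dx":0,"dy":0,"dz":-0.0005,"wx":0,"wy":0,"wz":0,"grip":1},{"dx":0,"dy":0,"dz":-0.0005,"wx":0,"wy":0,"wz":0,"grip":1},{"dx":0,"dy":0,"dz":0,"wx":0,"wy":0,"wz":0,"grip":1}]';  python3 -m jog '[{"dx":0,"dy":0,"dz":-0.0005,"wx":0,"wy":0,"wz":0,"grip":1},{"dx":0,"dy":0,"dz":-0.0005,"wx":0,"wy":0,"wz":0,"grip":1},{"dx":0,"dy":0,"dz":0,"wx":0,"wy":0,"wz":0,"grip":1}]'
```

```text
time_s: 7.85
ee_pos: [579.7, -7.7, 130.8]
ee_rot: [180.0, 0.0, 34.9]
force: [-0.4, -0.1, -0.4]
gripper_width: 13.2
time_s: 8.15
ee_pos: [579.7, -7.7, 129.8]
ee_rot: [-180.0, 0.0, 34.9]
force: [-0.4, -0.4, 0.3]
gripper_width: 12.7
time_s: 8.45
ee_pos: [579.7, -7.7, 128.8]
ee_rot: [-180.0, 0.0, 34.9]
force: [-0.9, 0.1, 0.1]
gripper_width: 13.4
```

```bash
python3 -m jog '[{"dx":0,"dy":0,"dz":-0.0005,"wx":0,"wy":0,"wz":0,"grip":1},{"dx":0,"dy":0,"dz":0,"wx":0,"wy":0,"wz":0,"grip":1}]'; python3 -m jog '[{"dx":0,"dy":0,"dz":-0.0005,"wx":0,"wy":0,"wz":0,"grip":1},{"dx":0,"dy":0,"dz":0,"wx":0,"wy":0,"wz":0,"grip":1}]';python3 -m jog '[{"dx":0,"dy":0,"dz":-0.0005,"wx":0,"wy":0,"wz":0,"grip":1},{"dx":0,"dy":0,"dz":0,"wx":0,"wy":0,"wz":0,"grip":1}]';python3 -m jog '[{"dx":0,"dy":0,"dz":-0.0005,"wx":0,"wy":0,"wz":0,"grip":1},{"dx":0,"dy":0,"dz":0,"wx":0,"wy":0,"wz":0,"grip":1}]'
```

```text
time_s: 8.65
ee_pos: [579.8, -7.7, 128.4]
ee_rot: [180.0, -0.0, 34.9]
force: [-0.3, 0.5, -0.7]
gripper_width: 12.9
time_s: 8.85
ee_pos: [580.0, -7.7, 128.1]
ee_rot: [180.0, -0.0, 34.9]
force: [-1.1, -0.2, 0.9]
gripper_width: 13.4
time_s: 9.05
ee_pos: [580.0, -7.7, 127.6]
ee_rot: [180.0, -0.0, 34.9]
force: [0.7, -0.1, 1.4]
gripper_width: 12.9
time_s: 9.25
ee_pos: [580.0, -7.7, 127.0]
ee_rot: [180.0, -0.0, 34.9]
force: [1.1, -0.6, 1.3]
gripper_width: 13.1
```

```bash
python3 -m jog '[{"dx":0,"dy":0,"dz":-0.0005,"wx":0,"wy":0,"wz":0,"grip":1},{"dx":0,"dy":0,"dz":-0.0005,"wx":0,"wy":0,"wz":0,"grip":1},{"dx":0,"dy":0,"dz":0,"wx":0,"wy":0,"wz":0,"grip":1},{"dx":0,"dy":0,"dz":0,"wx":0,"wy":0,"wz":0,"grip":1}]'; python3 -m jog '[{"dx":0,"dy":0,"dz":-0.0005,"wx":0,"wy":0,"wz":0,"grip":1},{"dx":0,"dy":0,"dz":-0.0005,"wx":0,"wy":0,"wz":0,"grip":1},{"dx":0,"dy":0,"dz":0,"wx":0,"wy":0,"wz":0,"grip":1}]';python3 -m jog '[{"dx":0,"dy":0,"dz":-0.0005,"wx":0,"wy":0,"wz":0,"grip":1},{"dx":0,"dy":0,"dz":0,"wx":0,"wy":0,"wz":0,"grip":1}]'
```

```text
time_s: 9.65
ee_pos: [579.9, -7.7, 126.0]
ee_rot: [180.0, -0.0, 34.9]
force: [0.0, 0.4, 2.3]
gripper_width: 12.7
time_s: 9.95
ee_pos: [579.9, -7.7, 124.9]
ee_rot: [180.0, -0.0, 34.9]
force: [-0.1, 0.1, 2.6]
gripper_width: 12.7
time_s: 10.15
ee_pos: [579.9, -7.7, 124.5]
ee_rot: [180.0, -0.0, 34.9]
force: [-0.2, -0.1, 4.1]
gripper_width: 13.4
```

```bash
python3 -m jog '[{"dx":0,"dy":0,"dz":-0.0003,"wx":0,"wy":0,"wz":0,"grip":1},{"dx":0,"dy":0,"dz":0,"wx":0,"wy":0,"wz":0,"grip":1}]'; python3 -m jog '[{"dx":0,"dy":0,"dz":-0.0003,"wx":0,"wy":0,"wz":0,"grip":1},{"dx":0,"dy":0,"dz":0,"wx":0,"wy":0,"wz":0,"grip":1}]'; python3 -m jog '[{"dx":0,"dy":0,"dz":0,"wx":0,"wy":0,"wz":0,"grip":1}]'; python3 -m jog '[{"dx":0,"dy":0,"dz":0,"wx":0,"wy":0,"wz":0,"grip":1}]'
```

```text
time_s: 10.35
ee_pos: [579.9, -7.7, 124.1]
ee_rot: [180.0, -0.0, 34.9]
force: [0.0, -0.7, 4.6]
gripper_width: 13.2
time_s: 10.55
ee_pos: [579.9, -7.7, 123.8]
ee_rot: [180.0, -0.0, 34.9]
force: [0.5, 0.5, 4.9]
gripper_width: 13.4
time_s: 10.65
ee_pos: [579.9, -7.7, 123.8]
ee_rot: [180.0, -0.0, 34.9]
force: [0.4, 0.1, 4.1]
gripper_width: 13.1
time_s: 10.75
ee_pos: [579.8, -7.7, 123.8]
ee_rot: [180.0, -0.0, 34.9]
force: [0.9, -0.0, 4.6]
gripper_width: 12.6
```

```bash
python3 -m jog '[{"dx":0,"dy":0,"dz":-0.0002,"wx":0,"wy":0,"wz":0,"grip":1},{"dx":0,"dy":0,"dz":0,"wx":0,"wy":0,"wz":0,"grip":1}]'; python3 -m jog '[{"dx":0.0005,"dy":0.0,"dz":0,"wx":0,"wy":0,"wz":0,"grip":1},{"dx":0.0005,"dy":0.0001,"dz":0,"wx":0,"wy":0,"wz":0,"grip":1},{"dx":0,"dy":0,"dz":0,"wx":0,"wy":0,"wz":0,"grip":1}]';  python3 -m jog '[{"dx":0.0005,"dy":0.0,"dz":0,"wx":0,"wy":0,"wz":0,"grip":1},{"dx":0.0005,"dy":0.0001,"dz":0,"wx":0,"wy":0,"wz":0,"grip":1},{"dx":0,"dy":0,"dz":0,"wx":0,"wy":0,"wz":0,"grip":1}]'; python3 -m jog '[{"dx":0.0005,"dy":0.0,"dz":0,"wx":0,"wy":0,"wz":0,"grip":1},{"dx":0,"dy":0,"dz":0,"wx":0,"wy":0,"wz":0,"grip":1}]'; python3 -m jog '[{"dx":0.0005,"dy":0.0001,"dz":0,"wx":0,"wy":0,"wz":0,"grip":1},{"dx":0,"dy":0,"dz":0,"wx":0,"wy":0,"wz":0,"grip":1}]'
```

```text
time_s: 10.95
ee_pos: [579.8, -7.7, 123.6]
ee_rot: [180.0, -0.0, 34.9]
force: [0.8, 1.0, 4.0]
gripper_width: 13.0
time_s: 11.25
ee_pos: [580.6, -7.6, 123.5]
ee_rot: [-180.0, 0.0, 34.9]
force: [0.2, 0.6, 3.5]
gripper_width: 12.9
time_s: 11.55
ee_pos: [581.4, -7.5, 123.4]
ee_rot: [-180.0, 0.0, 34.9]
force: [-0.5, 0.1, 5.2]
gripper_width: 13.3
time_s: 11.75
ee_pos: [581.9, -7.5, 123.4]
ee_rot: [-180.0, 0.0, 34.9]
force: [-1.8, 0.2, 3.1]
gripper_width: 13.3
time_s: 11.95
ee_pos: [582.4, -7.4, 123.4]
ee_rot: [-180.0, 0.0, 34.9]
force: [-1.3, -0.8, 3.9]
gripper_width: 12.9
```

```bash
python3 -m jog '[{"dx":0.0005,"dy":0.0,"dz":0,"wx":0,"wy":0,"wz":0,"grip":1},{"dx":0,"dy":0,"dz":0,"wx":0,"wy":0,"wz":0,"grip":1}]'; python3 -m jog '[{"dx":0.0005,"dy":0.0001,"dz":0,"wx":0,"wy":0,"wz":0,"grip":1},{"dx":0,"dy":0,"dz":0,"wx":0,"wy":0,"wz":0,"grip":1}]';  python3 -m jog '[{"dx":0.0005,"dy":0.0,"dz":0,"wx":0,"wy":0,"wz":0,"grip":1},{"dx":0.0005,"dy":0.0001,"dz":0,"wx":0,"wy":0,"wz":0,"grip":1},{"dx":0,"dy":0,"dz":0,"wx":0,"wy":0,"wz":0,"grip":1}]'
```

```text
time_s: 12.15
ee_pos: [582.9, -7.4, 123.4]
ee_rot: [-180.0, 0.0, 34.9]
force: [-2.3, 0.7, 4.3]
gripper_width: 12.9
time_s: 12.35
ee_pos: [583.4, -7.3, 123.4]
ee_rot: [-180.0, 0.0, 34.9]
force: [-2.0, -0.2, 5.3]
gripper_width: 12.9
time_s: 12.65
ee_pos: [584.8, -7.2, 123.5]
ee_rot: [180.0, 0.0, 34.9]
force: [-2.1, -0.0, 3.7]
gripper_width: 12.7
```

The side force stays steady at about 2 N, so the door is sliding. I carry on at a moderate pace.

```bash
python3 -m jog '[{"dx":0.001,"dy":0.0001,"dz":0,"wx":0,"wy":0,"wz":0,"grip":1},{"dx":0.001,"dy":0.0001,"dz":0,"wx":0,"wy":0,"wz":0,"grip":1},{"dx":0.001,"dy":0.0001,"dz":0,"wx":0,"wy":0,"wz":0,"grip":1},{"dx":0.001,"dy":0.0001,"dz":0,"wx":0,"wy":0,"wz":0,"grip":1}]';  python3 -m jog '[{"dx":0.001,"dy":0.0001,"dz":0,"wx":0,"wy":0,"wz":0,"grip":1},{"dx":0.001,"dy":0.0001,"dz":0,"wx":0,"wy":0,"wz":0,"grip":1},{"dx":0.001,"dy":0.0001,"dz":0,"wx":0,"wy":0,"wz":0,"grip":1},{"dx":0.001,"dy":0.0001,"dz":0,"wx":0,"wy":0,"wz":0,"grip":1}]'
```

```text
time_s: 13.05
ee_pos: [588.9, -6.8, 123.6]
ee_rot: [180.0, 0.0, 34.9]
force: [-2.5, 0.3, 2.8]
gripper_width: 13.0
time_s: 13.45
ee_pos: [592.8, -6.4, 123.6]
ee_rot: [180.0, -0.0, 34.9]
force: [-2.9, 0.8, 4.0]
gripper_width: 12.8
```

```bash
python3 -m jog '[{"dx":0.001,"dy":0.0001,"dz":0,"wx":0,"wy":0,"wz":0,"grip":1},{"dx":0.001,"dy":0.0001,"dz":0,"wx":0,"wy":0,"wz":0,"grip":1},{"dx":0.001,"dy":0.0001,"dz":0,"wx":0,"wy":0,"wz":0,"grip":1},{"dx":0.001,"dy":0.0001,"dz":0,"wx":0,"wy":0,"wz":0,"grip":1}]';  python3 -m jog '[{"dx":0.001,"dy":0.0001,"dz":0,"wx":0,"wy":0,"wz":0,"grip":1},{"dx":0.001,"dy":0.0001,"dz":0,"wx":0,"wy":0,"wz":0,"grip":1},{"dx":0.001,"dy":0.0001,"dz":0,"wx":0,"wy":0,"wz":0,"grip":1},{"dx":0.001,"dy":0.0001,"dz":0,"wx":0,"wy":0,"wz":0,"grip":1}]'
```

```text
time_s: 13.85
ee_pos: [596.9, -6.0, 123.6]
ee_rot: [180.0, -0.0, 34.9]
force: [-2.2, -0.6, 3.9]
gripper_width: 13.0
time_s: 14.25
ee_pos: [600.8, -5.6, 123.6]
ee_rot: [180.0, 0.0, 34.9]
force: [-3.0, -0.2, 3.1]
gripper_width: 12.9
```

```bash
python3 -m jog '[{"dx":0,"dy":0,"dz":-0.0003,"wx":0,"wy":0,"wz":0,"grip":1},{"dx":0,"dy":0,"dz":0,"wx":0,"wy":0,"wz":0,"grip":1}]'; python3 -m jog '[{"dx":0,"dy":0,"dz":0,"wx":0,"wy":0,"wz":0,"grip":1}]';python3 -m jog '[{"dx":0,"dy":0,"dz":0,"wx":0,"wy":0,"wz":0,"grip":1}]'
```

```text
time_s: 14.45
ee_pos: [600.9, -5.6, 123.3]
ee_rot: [180.0, -0.0, 34.9]
force: [-2.3, 0.5, 4.8]
gripper_width: 13.1
time_s: 14.55
ee_pos: [600.9, -5.6, 123.4]
ee_rot: [180.0, -0.0, 34.9]
force: [-2.2, 0.9, 3.3]
gripper_width: 13.2
time_s: 14.65
ee_pos: [600.9, -5.6, 123.3]
ee_rot: [180.0, -0.0, 34.9]
force: [-1.5, -1.0, 3.9]
gripper_width: 13.2
```

```bash
python3 -m jog '[{"dx":0,"dy":0,"dz":-0.0003,"wx":0,"wy":0,"wz":0,"grip":1},{"dx":0,"dy":0,"dz":0,"wx":0,"wy":0,"wz":0,"grip":1}]'; python3 -m jog '[{"dx":0.001,"dy":0.0001,"dz":0,"wx":0,"wy":0,"wz":0,"grip":1},{"dx":0.001,"dy":0.0001,"dz":0,"wx":0,"wy":0,"wz":0,"grip":1}]';python3 -m jog '[{"dx":0.001,"dy":0.0001,"dz":0,"wx":0,"wy":0,"wz":0,"grip":1},{"dx":0.001,"dy":0.0001,"dz":0,"wx":0,"wy":0,"wz":0,"grip":1}]'
```

```text
time_s: 14.85
ee_pos: [600.9, -5.6, 123.1]
ee_rot: [180.0, -0.0, 34.9]
force: [-1.7, -0.2, 3.9]
gripper_width: 13.1
time_s: 15.05
ee_pos: [602.7, -5.4, 122.9]
ee_rot: [-180.0, 0.0, 34.9]
force: [-2.9, -1.2, 4.7]
gripper_width: 13.1
time_s: 15.25
ee_pos: [604.8, -5.2, 122.9]
ee_rot: [-180.0, 0.0, 34.9]
force: [-1.6, -1.1, 4.9]
gripper_width: 13.2
```

```bash
python3 -m jog '[{"dx":0.001,"dy":0.0001,"dz":0,"wx":0,"wy":0,"wz":0,"grip":1},{"dx":0.001,"dy":0.0001,"dz":0,"wx":0,"wy":0,"wz":0,"grip":1},{"dx":0.001,"dy":0.0001,"dz":0,"wx":0,"wy":0,"wz":0,"grip":1},{"dx":0.001,"dy":0.0001,"dz":0,"wx":0,"wy":0,"wz":0,"grip":1},{"dx":0.001,"dy":0.0001,"dz":0,"wx":0,"wy":0,"wz":0,"grip":1},{"dx":0.001,"dy":0.0001,"dz":0,"wx":0,"wy":0,"wz":0,"grip":1},{"dx":0.001,"dy":0.0001,"dz":0,"wx":0,"wy":0,"wz":0,"grip":1},{"dx":0.001,"dy":0.0001,"dz":0,"wx":0,"wy":0,"wz":0,"grip":1}]'
```

```text
time_s: 16.05
ee_pos: [612.9, -4.4, 123.0]
ee_rot: [180.0, -0.0, 34.9]
force: [-2.4, -0.7, 4.1]
gripper_width: 13.2
```

```bash
python3 -m jog '[{"dx":0.001,"dy":0.0001,"dz":0,"wx":0,"wy":0,"wz":0,"grip":1},{"dx":0.001,"dy":0.0001,"dz":0,"wx":0,"wy":0,"wz":0,"grip":1},{"dx":0.001,"dy":0.0001,"dz":0,"wx":0,"wy":0,"wz":0,"grip":1},{"dx":0.001,"dy":0.0001,"dz":0,"wx":0,"wy":0,"wz":0,"grip":1},{"dx":0.001,"dy":0.0001,"dz":0,"wx":0,"wy":0,"wz":0,"grip":1},{"dx":0.001,"dy":0.0001,"dz":0,"wx":0,"wy":0,"wz":0,"grip":1},{"dx":0.001,"dy":0.0001,"dz":0,"wx":0,"wy":0,"wz":0,"grip":1},{"dx":0.001,"dy":0.0001,"dz":0,"wx":0,"wy":0,"wz":0,"grip":1}]'
```

```text
time_s: 16.85
ee_pos: [620.9, -3.6, 123.0]
ee_rot: [180.0, -0.0, 34.9]
force: [-3.0, -0.4, 4.4]
gripper_width: 13.5
```

```bash
python3 -m jog '[{"dx":0.001,"dy":0.0001,"dz":0,"wx":0,"wy":0,"wz":0,"grip":1},{"dx":0.001,"dy":0.0001,"dz":0,"wx":0,"wy":0,"wz":0,"grip":1},{"dx":0.001,"dy":0.0001,"dz":0,"wx":0,"wy":0,"wz":0,"grip":1}]'; python3 -m jog '[{"dx":0.0005,"dy":0.0001,"dz":0,"wx":0,"wy":0,"wz":0,"grip":1},{"dx":0.0005,"dy":0,"dz":0,"wx":0,"wy":0,"wz":0,"grip":1}]'
```

```text
time_s: 17.15
ee_pos: [623.9, -3.3, 123.0]
ee_rot: [180.0, -0.0, 34.9]
force: [-1.2, -0.5, 3.9]
gripper_width: 12.9
time_s: 17.35
ee_pos: [624.9, -3.2, 123.0]
ee_rot: [180.0, -0.0, 34.9]
force: [-2.9, 0.2, 4.1]
gripper_width: 12.8
```

```bash
python3 -m jog '[{"dx":0.0005,"dy":0.0001,"dz":0,"wx":0,"wy":0,"wz":0,"grip":1},{"dx":0.0005,"dy":0,"dz":0,"wx":0,"wy":0,"wz":0,"grip":1}]'; python3 -m jog '[{"dx":0.0005,"dy":0.0001,"dz":0,"wx":0,"wy":0,"wz":0,"grip":1},{"dx":0.0005,"dy":0,"dz":0,"wx":0,"wy":0,"wz":0,"grip":1}]';python3 -m jog '[{"dx":0.0005,"dy":0.0001,"dz":0,"wx":0,"wy":0,"wz":0,"grip":1},{"dx":0,"dy":0,"dz":0,"wx":0,"wy":0,"wz":0,"grip":1}]'
```

```text
time_s: 17.55
ee_pos: [625.8, -3.1, 123.0]
ee_rot: [180.0, 0.0, 34.9]
force: [-1.7, -0.5, 4.2]
gripper_width: 13.0
time_s: 17.75
ee_pos: [626.8, -3.0, 123.0]
ee_rot: [180.0, -0.0, 34.9]
force: [-2.3, -1.0, 4.4]
gripper_width: 12.9
time_s: 17.95
ee_pos: [627.4, -2.9, 123.0]
ee_rot: [180.0, -0.0, 34.9]
force: [-2.7, -0.4, 4.6]
gripper_width: 13.4
```

```bash
python3 -m jog '[{"dx":0.0005,"dy":0.0001,"dz":0,"wx":0,"wy":0,"wz":0,"grip":1},{"dx":0,"dy":0,"dz":0,"wx":0,"wy":0,"wz":0,"grip":1}]'; python3 -m jog '[{"dx":0.0005,"dy":0.0,"dz":0,"wx":0,"wy":0,"wz":0,"grip":1},{"dx":0,"dy":0,"dz":0,"wx":0,"wy":0,"wz":0,"grip":1}]';python3 -m jog '[{"dx":0.0005,"dy":0.0001,"dz":0,"wx":0,"wy":0,"wz":0,"grip":1},{"dx":0,"dy":0,"dz":0,"wx":0,"wy":0,"wz":0,"grip":1}]'
```

```text
time_s: 18.15
ee_pos: [627.9, -2.8, 123.0]
ee_rot: [180.0, -0.0, 34.9]
force: [-2.7, -0.4, 5.3]
gripper_width: 13.1
time_s: 18.35
ee_pos: [628.4, -2.8, 123.0]
ee_rot: [180.0, -0.0, 34.9]
force: [-2.7, -0.3, 4.5]
gripper_width: 12.9
time_s: 18.55
ee_pos: [628.9, -2.7, 123.0]
ee_rot: [180.0, -0.0, 34.9]
force: [-1.6, 0.3, 4.4]
gripper_width: 12.7
```

```bash
python3 -m jog '[{"dx":0.0005,"dy":0.0001,"dz":0,"wx":0,"wy":0,"wz":0,"grip":1},{"dx":0,"dy":0,"dz":0,"wx":0,"wy":0,"wz":0,"grip":1}]'; python3 -m jog '[{"dx":0.0005,"dy":0.0,"dz":0,"wx":0,"wy":0,"wz":0,"grip":1},{"dx":0,"dy":0,"dz":0,"wx":0,"wy":0,"wz":0,"grip":1}]';python3 -m jog '[{"dx":0.0005,"dy":0.0001,"dz":0,"wx":0,"wy":0,"wz":0,"grip":1},{"dx":0,"dy":0,"dz":0,"wx":0,"wy":0,"wz":0,"grip":1}]'
python3 - <<'E'
from h import *
im=cv2.cvtColor(env.grab_frame("scene"),cv2.COLOR_RGB2BGR)
cv2.imwrite("pics/c5.png",cv2.resize(im[140:230,230:330],None,fx=6,fy=6,interpolation=cv2.INTER_CUBIC))
E
```

```text
time_s: 18.75
ee_pos: [629.3, -2.6, 123.0]
ee_rot: [180.0, 0.0, 34.9]
force: [-3.0, -0.1, 3.5]
gripper_width: 12.8
time_s: 18.95
ee_pos: [629.9, -2.6, 123.0]
ee_rot: [180.0, -0.0, 34.9]
force: [-1.5, -1.2, 3.4]
gripper_width: 13.1
time_s: 19.15
ee_pos: [630.3, -2.5, 123.0]
ee_rot: [180.0, -0.0, 34.9]
force: [-1.8, 0.1, 4.2]
gripper_width: 13.0
```

View pics/c5.png

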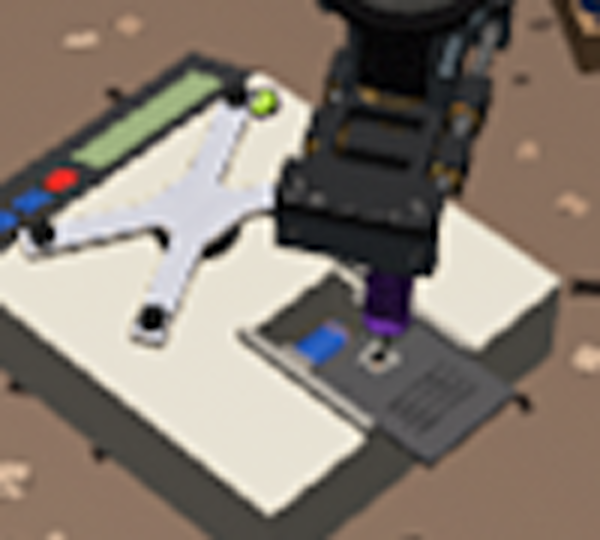

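Picture 6: the door has slid well out with the pin in its recess at scene (293,199.5), and the battery well with a blue cell is uncovered. The stop hasn't been felt yet. I estimate the travel and keep pushing by feel.

```bash
python3 - <<'E'
from h import *
d=(onz("scene",(293,199.5),74)-onz("scene",(282.2,191.4),74))[:2];print(d,np.linalg.norm(d))
E
python3 -m jog '[{"dx":0.0005,"dy":0.0001,"dz":0,"wx":0,"wy":0,"wz":0,"grip":1},{"dx":0.0005,"dy":0,"dz":0,"wx":0,"wy":0,"wz":0,"grip":1},{"dx":0,"dy":0,"dz":0,"wx":0,"wy":0,"wz":0,"grip":1}]'; python3 -m jog '[{"dx":0.0005,"dy":0.0001,"dz":0,"wx":0,"wy":0,"wz":0,"grip":1},{"dx":0,"dy":0,"dz":0,"wx":0,"wy":0,"wz":0,"grip":1}]'; python3 -m jog '[{"dx":0.0005,"dy":0.0,"dz":0,"wx":0,"wy":0,"wz":0,"grip":1},{"dx":0,"dy":0,"dz":0,"wx":0,"wy":0,"wz":0,"grip":1}]'
```

```text
[46.63833733  4.37091435] 46.84270915653491
time_s: 19.5
ee_pos: [631.0, -2.4, 122.9]
ee_rot: [-180.0, 0.0, 34.9]
force: [-3.2, -0.9, 4.4]
gripper_width: 13.0
time_s: 19.7
ee_pos: [631.4, -2.4, 122.9]
ee_rot: [-180.0, 0.0, 34.9]
force: [-3.8, 0.4, 5.8]
gripper_width: 12.9
time_s: 19.9
ee_pos: [631.8, -2.4, 122.9]
ee_rot: [-180.0, 0.1, 34.9]
force: [-4.7, -0.0, 4.7]
gripper_width: 13.6
```

The stop is felt: force rises from 2.2 to 4.7 N, and the image gives about 46.8 mm of travel. One more nudge, then I ease off and lift out.

```bash
python3 -m jog '[{"dx":0.0005,"dy":0.0,"dz":0,"wx":0,"wy":0,"wz":0,"grip":1},{"dx":0,"dy":0,"dz":0,"wx":0,"wy":0,"wz":0,"grip":1}]'; python3 -m jog '[{"dx":-0.0005,"dy":0,"dz":0.001,"wx":0,"wy":0,"wz":0,"grip":1},{"dx":-0.0005,"dy":0,"dz":0.002,"wx":0,"wy":0,"wz":0,"grip":1},{"dx":-0.0005,"dy":0,"dz":0.002,"wx":0,"wy":0,"wz":0,"grip":1},{"dx":-0.0005,"dy":0,"dz":0.002,"wx":0,"wy":0,"wz":0,"grip":1},{"dx":0,"dy":0,"dz":0,"wx":0,"wy":0,"wz":0,"grip":1}]'
```

```text
time_s: 20.1
ee_pos: [632.1, -2.3, 122.9]
ee_rot: [-180.0, 0.1, 34.9]
force: [-4.6, -0.7, 5.0]
gripper_width: 13.1
time_s: 20.6
ee_pos: [630.8, -2.2, 129.8]
ee_rot: [-180.0, -0.0, 34.9]
force: [-2.4, -0.3, -0.5]
gripper_width: 13.4
```

```bash
python3 -m jog '[{"dx":0,"dy":0,"dz":0.004,"wx":0,"wy":0,"wz":0,"grip":1},{"dx":0,"dy":0,"dz":0.008,"wx":0,"wy":0,"wz":0,"grip":1},{"dx":0,"dy":0,"dz":0.01,"wx":0,"wy":0,"wz":0,"grip":1},{"dx":0,"dy":0,"dz":0.015,"wx":0,"wy":0,"wz":0,"grip":1},{"dx":0,"dy":0,"dz":0.013,"wx":0,"wy":0,"wz":0,"grip":1},{"dx":0,"dy":0,"dz":0,"wx":0,"wy":0,"wz":0,"grip":1}]'
python3 - <<'E'
from h import *
im=cv2.cvtColor(env.grab_frame("scene"),cv2.COLOR_RGB2BGR)
cv2.imwrite("pics/c6.png",cv2.resize(im[140:230,230:330],None,fx=6,fy=6,interpolation=cv2.INTER_CUBIC));print(env.state()["ee_pos"])
E
```

```text
time_s: 21.2
ee_pos: [633.0, -2.3, 183.3]
ee_rot: [179.8, -0.3, 34.9]
force: [-0.3, -0.1, -0.8]
gripper_width: 13.0
[632.03962156  -2.27845485 181.76386349]
```

View pics/c6.png

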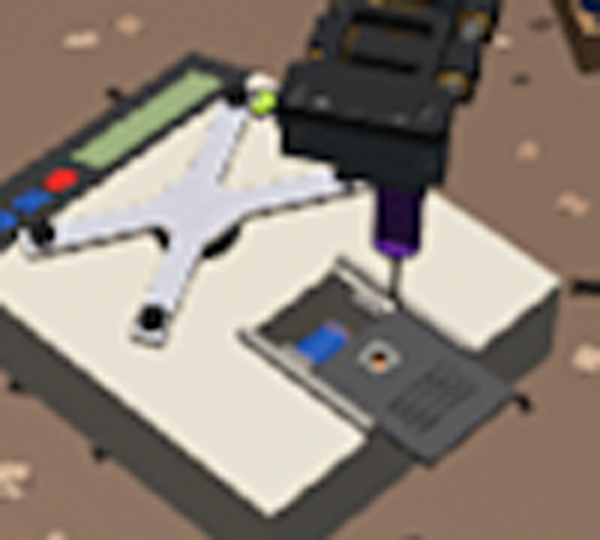

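Picture 7: the door stayed open with its frame at scene (293,199.5). The orange button is visible again, and the pin hangs straight below the hand. Back to the block.

```bash
python3 -m jog '[{"dx":-0.016,"dy":-0.0332,"dz":0,"wx":0,"wy":0,"wz":0,"grip":1},{"dx":-0.016,"dy":-0.0332,"dz":0,"wx":0,"wy":0,"wz":0,"grip":1},{"dx":-0.016,"dy":-0.0332,"dz":0,"wx":0,"wy":0,"wz":0,"grip":1},{"dx":-0.016,"dy":-0.0332,"dz":0,"wx":0,"wy":0,"wz":0,"grip":1},{"dx":-0.016,"dy":-0.0332,"dz":0,"wx":0,"wy":0,"wz":0,"grip":1},{"dx":-0.016,"dy":-0.0332,"dz":0,"wx":0,"wy":0,"wz":0,"grip":1},{"dx":-0.016,"dy":-0.0332,"dz":0,"wx":0,"wy":0,"wz":0,"grip":1},{"dx":-0.016,"dy":-0.0332,"dz":0,"wx":0,"wy":0,"wz":0,"grip":1},{"dx":-0.016,"dy":-0.0332,"dz":0,"wx":0,"wy":0,"wz":0,"grip":1},{"dx":-0.016,"dy":-0.0332,"dz":0,"wx":0,"wy":0,"wz":0,"grip":1}]'; python3 -m jog '[{"dx":0,"dy":0,"dz":-0.02,"wx":0,"wy":0,"wz":0,"grip":1},{"dx":0,"dy":0,"dz":-0.02,"wx":0,"wy":0,"wz":0,"grip":1},{"dx":0,"dy":0,"dz":-0.01,"wx":0,"wy":0,"wz":0,"grip":1},{"dx":0,"dy":0,"dz":0,"wx":0,"wy":0,"wz":0,"grip":1},{"dx":0,"dy":0,"dz":0,"wx":0,"wy":0,"wz":0,"grip":1},{"dx":0,"dy":0,"dz":0,"wx":0,"wy":0,"wz":0,"grip":1}]'
python3 - <<'E'
from h import *
np.set_printoptions(precision=1,suppress=True)
im=[cv2.cvtColor(env.grab_frame(n),cv2.COLOR_RGB2BGR) for n in("scene","top")]
r=lambda im,x,y,w,h,f:cv2.resize(im[y:y+h,x:x+w],None,fx=f,fy=f,interpolation=cv2.INTER_CUBIC)
cv2.imwrite("pics/c7.png",np.hstack([r(im[0],150,185,50,60,8),r(im[1],315,185,50,60,8)]))
e=env.state()["ee_pos"];print(e)
print(proj("scene",np.array([e[0],e[1],e[2]-61.9])),proj("scene",np.array([e[0],e[1],e[2]-16.9])),proj("scene",np.array([470.8,-334.4,60])))
print(onz("scene",(173.3,213.6),116), proj("scene",np.array([470.8,-334.4,116])))
E
```

```text
time_s: 22.25
ee_pos: [469.8, -335.4, 179.4]
ee_rot: [-180.0, 0.0, 34.9]
force: [-0.2, -0.9, -0.8]
gripper_width: 12.9
time_s: 22.85
ee_pos: [471.6, -334.5, 131.0]
ee_rot: [179.9, -0.0, 34.9]
force: [-0.9, -0.1, -0.6]
gripper_width: 13.0
[ 471.4 -334.5  130.9]
[175.3 222.6] [173.  213.2] [175.6 224.3]
[ 474.8 -335.2  116. ] [172.8 212.6]
```

View pics/c7.png

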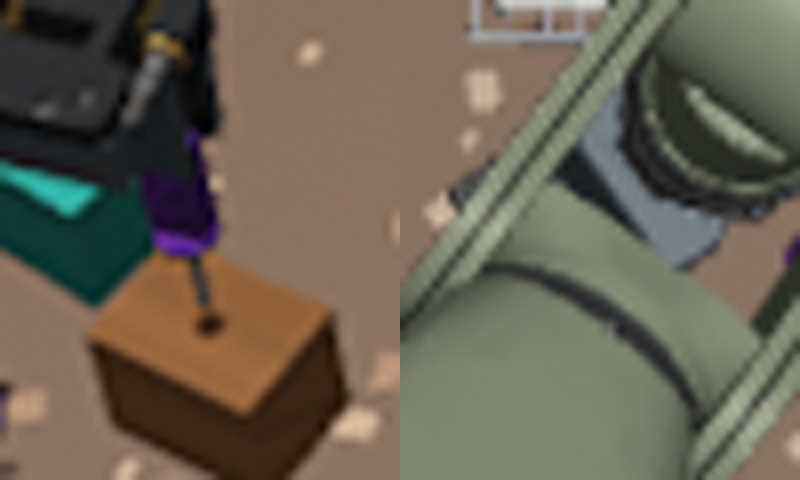

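Picture 8: the pin tip at scene (175.4,223.0) sits over the hole at (175.6,225.3). Relative to a straight pin the tip lags by 1–2 mm in −x, so I shift +1 mm in x and go down gently.

```bash
python3 -m jog '[{"dx":0.001,"dy":0,"dz":-0.002,"wx":0,"wy":0,"wz":0,"grip":1},{"dx":0,"dy":0,"dz":-0.003,"wx":0,"wy":0,"wz":0,"grip":1},{"dx":0,"dy":0,"dz":-0.002,"wx":0,"wy":0,"wz":0,"grip":1},{"dx":0,"dy":0,"dz":-0.002,"wx":0,"wy":0,"wz":0,"grip":1},{"dx":0,"dy":0,"dz":0,"wx":0,"wy":0,"wz":0,"grip":1}]'; python3 -m jog '[{"dx":0,"dy":0,"dz":-0.001,"wx":0,"wy":0,"wz":0,"grip":1},{"dx":0,"dy":0,"dz":-0.001,"wx":0,"wy":0,"wz":0,"grip":1},{"dx":0,"dy":0,"dz":0,"wx":0,"wy":0,"wz":0,"grip":1}]';  python3 -m jog '[{"dx":0,"dy":0,"dz":-0.001,"wx":0,"wy":0,"wz":0,"grip":1},{"dx":0,"dy":0,"dz":-0.001,"wx":0,"wy":0,"wz":0,"grip":1},{"dx":0,"dy":0,"dz":0,"wx":0,"wy":0,"wz":0,"grip":1}]'
```

```text
time_s: 23.45
ee_pos: [471.6, -334.2, 120.5]
ee_rot: [-180.0, 0.0, 34.9]
force: [0.1, -0.4, -1.6]
gripper_width: 13.2
time_s: 23.75
ee_pos: [471.7, -334.3, 118.9]
ee_rot: [-180.0, 0.0, 34.9]
force: [-0.1, 0.4, -0.2]
gripper_width: 13.0
time_s: 24.05
ee_pos: [471.7, -334.2, 116.8]
ee_rot: [-180.0, 0.0, 34.9]
force: [-0.2, -0.6, -0.7]
gripper_width: 12.9
```

```bash
python3 -m jog '[{"dx":0,"dy":0,"dz":-0.003,"wx":0,"wy":0,"wz":0,"grip":1},{"dx":0,"dy":0,"dz":-0.003,"wx":0,"wy":0,"wz":0,"grip":1},{"dx":0,"dy":0,"dz":-0.003,"wx":0,"wy":0,"wz":0,"grip":1},{"dx":0,"dy":0,"dz":-0.003,"wx":0,"wy":0,"wz":0,"grip":1}]'; python3 -m jog '[{"dx":0,"dy":0,"dz":-0.003,"wx":0,"wy":0,"wz":0,"grip":1},{"dx":0,"dy":0,"dz":-0.003,"wx":0,"wy":0,"wz":0,"grip":1},{"dx":0,"dy":0,"dz":-0.003,"wx":0,"wy":0,"wz":0,"grip":1},{"dx":0,"dy":0,"dz":-0.003,"wx":0,"wy":0,"wz":0,"grip":1}]';  python3 -m jog '[{"dx":0,"dy":0,"dz":-0.003,"wx":0,"wy":0,"wz":0,"grip":1},{"dx":0,"dy":0,"dz":-0.003,"wx":0,"wy":0,"wz":0,"grip":1},{"dx":0,"dy":0,"dz":-0.003,"wx":0,"wy":0,"wz":0,"grip":1}]'
```

```text
time_s: 24.45
ee_pos: [471.7, -334.2, 104.6]
ee_rot: [-180.0, 0.0, 34.9]
force: [1.5, -0.2, -1.2]
gripper_width: 13.3
time_s: 24.85
ee_pos: [471.8, -334.3, 92.7]
ee_rot: [180.0, 0.0, 34.9]
force: [-0.5, -0.1, -0.2]
gripper_width: 13.2
time_s: 25.15
ee_pos: [471.8, -334.3, 83.7]
ee_rot: [180.0, -0.0, 34.9]
force: [-0.3, 0.8, -0.4]
gripper_width: 13.0
```

```bash
python3 -m jog '[{"dx":0,"dy":0,"dz":-0.002,"wx":0,"wy":0,"wz":0,"grip":1},{"dx":0,"dy":0,"dz":-0.002,"wx":0,"wy":0,"wz":0,"grip":1},{"dx":0,"dy":0,"dz":-0.001,"wx":0,"wy":0,"wz":0,"grip":1},{"dx":0,"dy":0,"dz":0,"wx":0,"wy":0,"wz":0,"grip":1}]'; python3 -m jog '[{"dx":0,"dy":0,"dz":-0.001,"wx":0,"wy":0,"wz":0,"grip":1},{"dx":0,"dy":0,"dz":0,"wx":0,"wy":0,"wz":0,"grip":1}]';  python3 -m jog '[{"dx":0,"dy":0,"dz":-0.0005,"wx":0,"wy":0,"wz":0,"grip":1},{"dx":0,"dy":0,"dz":0,"wx":0,"wy":0,"wz":0,"grip":1}]'; python3 -m jog '[{"dx":0,"dy":0,"dz":-0.0005,"wx":0,"wy":0,"wz":0,"grip":1},{"dx":0,"dy":0,"dz":0,"wx":0,"wy":0,"wz":0,"grip":1}]'
```

```text
time_s: 25.55
ee_pos: [471.7, -334.3, 78.9]
ee_rot: [-180.0, 0.0, 34.9]
force: [-0.4, 0.2, -1.3]
gripper_width: 13.0
time_s: 25.75
ee_pos: [471.8, -334.3, 78.0]
ee_rot: [180.0, 0.0, 34.9]
force: [-0.2, 0.5, -0.5]
gripper_width: 13.2
time_s: 25.95
ee_pos: [471.8, -334.3, 77.5]
ee_rot: [180.0, 0.0, 34.9]
force: [-0.6, 0.2, -0.6]
gripper_width: 12.8
time_s: 26.15
ee_pos: [471.7, -334.3, 76.9]
ee_rot: [180.0, 0.0, 34.9]
force: [-0.0, 0.1, -1.0]
gripper_width: 13.3
```

```bash
python3 -m jog '[{"dx":0,"dy":0,"dz":-0.0005,"wx":0,"wy":0,"wz":0,"grip":1},{"dx":0,"dy":0,"dz":0,"wx":0,"wy":0,"wz":0,"grip":1}]';  python3 -m jog '[{"dx":0,"dy":0,"dz":-0.0005,"wx":0,"wy":0,"wz":0,"grip":1},{"dx":0,"dy":0,"dz":0,"wx":0,"wy":0,"wz":0,"grip":1}]'
```

```text
time_s: 26.35
ee_pos: [471.8, -334.3, 76.8]
ee_rot: [180.0, -0.0, 34.9]
force: [-1.0, 1.4, 2.9]
gripper_width: 13.1
time_s: 26.55
ee_pos: [471.9, -334.4, 76.8]
ee_rot: [180.0, -0.0, 34.9]
force: [-1.0, 1.3, 4.4]
gripper_width: 12.8
```

The collar is seated (+4 N at TCP z 76.8, the same as at the grasp). Now I release and retreat.

```bash
python3 -m jog '[{"dx":0,"dy":0,"dz":0.0005,"wx":0,"wy":0,"wz":0,"grip":0.6},{"dx":0,"dy":0,"dz":0,"wx":0,"wy":0,"wz":0,"grip":0.3},{"dx":0,"dy":0,"dz":0,"wx":0,"wy":0,"wz":0,"grip":0},{"dx":0,"dy":0,"dz":0,"wx":0,"wy":0,"wz":0,"grip":-0.5},{"dx":0,"dy":0,"dz":0,"wx":0,"wy":0,"wz":0,"grip":-1},{"dx":0,"dy":0,"dz":0,"wx":0,"wy":0,"wz":0,"grip":-1},{"dx":0,"dy":0,"dz":0,"wx":0,"wy":0,"wz":0,"grip":-1},{"dx":0,"dy":0,"dz":0,"wx":0,"wy":0,"wz":0,"grip":-1}]'; python3 -m jog '[{"dx":0,"dy":0,"dz":0.01,"wx":0,"wy":0,"wz":0,"grip":-1},{"dx":0,"dy":0,"dz":0.02,"wx":0,"wy":0,"wz":0,"grip":-1},{"dx":0,"dy":0,"dz":0.02,"wx":0,"wy":0,"wz":0,"grip":-1},{"dx":0,"dy":0,"dz":0.03,"wx":0,"wy":0,"wz":0,"grip":-1},{"dx":0,"dy":0,"dz":0.03,"wx":0,"wy":0,"wz":0,"grip":-1},{"dx":0,"dy":0,"dz":0.01,"wx":0,"wy":0,"wz":0,"grip":-1},{"dx":0,"dy":0,"dz":0,"wx":0,"wy":0,"wz":0,"grip":-1}]'
python3 -m jog '[{"dx":-0.03,"dy":-0.02,"dz":0,"wx":0,"wy":0,"wz":0,"grip":-1},{"dx":-0.03,"dy":-0.02,"dz":0,"wx":0,"wy":0,"wz":0,"grip":-1},{"dx":-0.03,"dy":-0.02,"dz":0,"wx":0,"wy":0,"wz":0,"grip":-1},{"dx":-0.03,"dy":-0.02,"dz":0,"wx":0,"wy":0,"wz":0,"grip":-1},{"dx":-0.03,"dy":-0.02,"dz":0,"wx":0,"wy":0,"wz":0,"grip":-1},{"dx":-0.03,"dy":-0.02,"dz":0,"wx":0,"wy":0,"wz":0,"grip":-1},{"dx":-0.03,"dy":-0.02,"dz":0,"wx":0,"wy":0,"wz":0,"grip":-1},{"dx":0,"dy":0,"dz":0,"wx":0,"wy":0,"wz":0,"grip":-1}]'
python3 - <<'E'
from h import *
im=[cv2.cvtColor(env.grab_frame(n),cv2.COLOR_RGB2BGR) for n in("scene","top")]
for n,i in zip(("scene","top"),im):
    a=cv2.imread(f"pics/{n}0.png");
    for nm,(x,y,w,h) in dict(knife=(85,210,30,95) if n=="scene" else (370,205,57,75),box=(318,125,30,30) if n=="scene" else (142,198,30,32),pan=(350,135,85,60) if n=="scene" else (105,127,65,60),rack=(118,245,132,105) if n=="scene" else (320,135,88,60)).items():
        print(n,nm,round(float(cv2.absdiff(a,i)[y:y+h,x:x+w].mean()),2))
r=lambda im,x,y,w,h,f:cv2.resize(im[y:y+h,x:x+w],None,fx=f,fy=f,interpolation=cv2.INTER_CUBIC)
cv2.imwrite("pics/c8.png",np.vstack([np.hstack([r(im[0],130,180,80,60,5),r(im[0],230,150,80,60,5)]),np.hstack([r(im[1],305,190,80,60,5),r(im[1],205,145,80,60,5)])]))
E
```

```text
time_s: 27.35
ee_pos: [471.8, -334.3, 76.5]
ee_rot: [180.0, 0.0, 34.9]
force: [1.5, -0.3, -0.3]
gripper_width: 71.3
time_s: 28.05
ee_pos: [472.6, -334.9, 198.3]
ee_rot: [179.8, -0.1, 34.9]
force: [0.3, 0.0, -0.9]
gripper_width: 91.1
time_s: 28.85
ee_pos: [258.1, -475.3, 194.5]
ee_rot: [-179.8, 0.1, 34.6]
force: [0.9, -0.1, -0.5]
gripper_width: 91.4
scene knife 0.86
scene box 0.82
scene pan 0.89
scene rack 0.85
top knife 11.93
top box 0.35
top pan 0.25
top rack 0.38
```

View pics/c8.png

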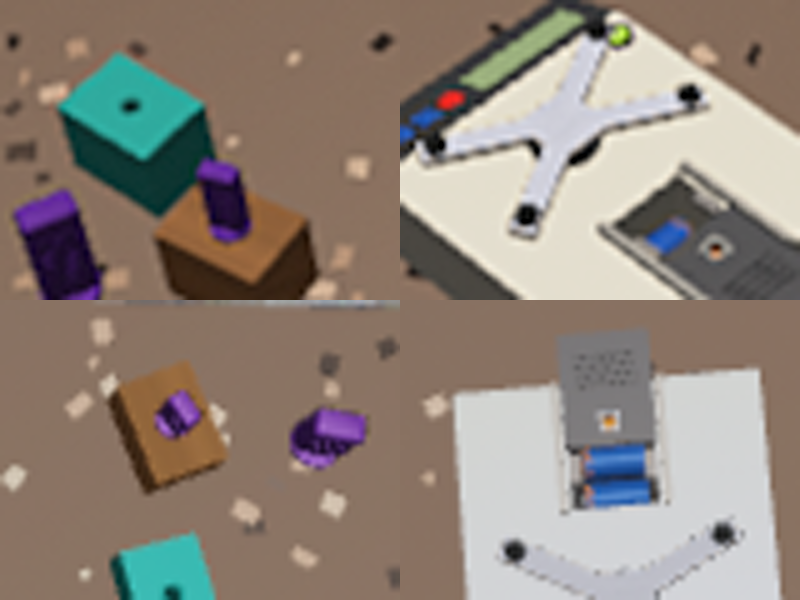

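Picture 9: the pin stands upright in its block as at the start. The door is fully out in both views (recess at top (246.8,169.0), cells uncovered) and the orange button is up. I check the travel, then hand in.

```bash
python3 - <<'E'
from h import *
print(np.linalg.norm((onz("top",(246.7,168.9),74)-onz("top",(247.9,181.6),74))[:2]))
print(env.job_done())
E
```

```text
46.56063664197946
the job is handed in; nothing more can be done
None
```

The job is handed in: the battery door is fully open and the pin is back upright in its block. `job_done` gives no verdict, so what follows rests on my own checks.

**What I did**
- I took the purple pin from the wooden block, lowered it into the recess and felt the button about 8 mm below the door's face.
- I pressed the catch about 4.3 to 4.8 mm, judged by tool height. The highest single vertical reading was 5.8 N, including noise.
- I pushed the door outwards at about 2 to 3 N until the rubber stop was felt at about 4.7 N, then lifted out.
- I set the pin back in its hole until the collar seated (about 4 N, at the same height as when I picked it up), released it and moved the hand clear.

**Last checks**
- **Door:** travel measured 46.6 mm in the top view and 46.8 mm in the scene view, against a stop at 46 mm.
- **Catch:** the orange button looks up again in both views; I didn't measure its height.
- **Pin:** it stands in its block as it did at the start.
- **Bystanders:** cell box, pan and rack match the first pictures in both views. The palette knife matches in the scene view. Its top-view comparison differed (11.9), which I put down to the arm crossing that part of the picture.

**Uncertain**
- Force readings carried roughly ±0.7 N of noise.
- Between about 5 and 19 mm of travel the vertical force dipped slightly. I pressed 0.6 mm deeper at about 19 mm and held there, so the catch should have been well down past 15 mm. I couldn't read the catch position directly.

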